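Draw the sample tray home on the bench shaker and bolt it

TASK

Get the sample tray ready for shaking: hook a fingertip behind its far lip and slide it along the shaker deck towards the robot until it is fully home, press it firmly against the stop for a moment without ramming it, and then push the slide bolt fully in behind the tray's far lip. Keep the tray down on the deck and its two jars standing, leave the flask, beaker and plantain alone, and let go of everything at the end.

Things in the scene. Friction and masses are not known exactly. Their poses are not given: they have to be found in the camera images.
- shaker: Bench shaker, fixed, flat white and aluminium machine; level deck 60 mm above the bench. Origin at bench level on the tray channel's centre line; x along the channel away from the stop, y left, z up. Machine: x -150..150, y -115..185 mm. Channel y -84..84 between guides 12 mm thick, 25 mm high above the deck (x -145..125); the tray has 4 mm play each side. Far end open.
- lip_home (a point): Point of the shaker (x 25, y 0 mm, 40 mm above the deck, shaker's axes): with the tray fully home, the middle of the far lip's outer top edge lies here or up to 9 mm nearer the robot along the shaker's -x, depending on how the stop was set; the tray's origin is then at shaker x -45 to -54 mm.
- stop: Adjustable stop at the channel's near end, an aluminium bar 166 mm wide, 46 mm high, tightly clamped on the deck. This pose is its fixed foot (deck level, shaker x -115 mm, x to the tray); the bar's face is set 0 to 9 mm behind it (-x), not measured: feel for it. It does not give: the pull then rises by 2 N or more per mm. Press with about 10 N; under 6 N is too light, 16 N is ramming.
- tray: Open steel tray, loose, 126 x 160 mm, 40 mm high, walls and floor 3 mm; with jars 0.45 to 0.85 kg, drag unknown (a few N). Origin centre of underside, x to its far wall, z up. Far and near walls have an outward lip at the top: 150 mm wide, 4 mm thick, out 7 mm (140 mm over both). Starts 57 to 122 mm short of home. Free room behind and under the far lip down to the deck.
- tray_lip (a point): Middle of the outer top edge of the tray's far lip (tray x 70 mm, y 0, 40 mm above its underside), turns with the tray.
- jar1: Closed glass sample jar standing in the right half (y -35 mm) of the tray, 40 mm diameter, 50 mm high, 80 g; origin at the centre of its foot, z up.
- jar2: The same kind of jar, in the left half (y 35 mm) of the tray.
- bolt (a joint): Slide bolt left of the channel, metres: 0 withdrawn, 0.040 fully in (hard end). Slides to the shaker's -y, drags about 2.5 N, stays where left. Bar at shaker x 28..40 mm, 27..45 mm above the deck, passing over the left guide. Tip at shaker y 87 at 0, y 47 fully in, behind the far lip with 3 to 12 mm to spare if the tray is home; if it is well short it strikes the tray.
- bolt_knob (a point): Centre of the bolt's upright round knob, 14 mm diameter, 30 mm high (45 to 75 mm above the deck, this point at 60 mm); at shaker x 34, y 150 when withdrawn, y 110 when fully in. Turns with the shaker.
- flask: Conical glass flask, 68 mm diameter, 102 mm high, on the bench to the right of the shaker; origin centre of foot. Leave alone.
- beaker: Glass beaker, 60 mm diameter, 85 mm high, on the bench to the left of the shaker; origin centre of foot. Leave alone.
- plantain: Green plantain, about 200 mm long, 38 mm thick, lying on the bench beyond the shaker; origin under its middle. Leave alone.
Mind the look-alikes: they are no part of the job. Of the things that look like the tray, the larger one is meant. What is shaped like the jar2 but green is not meant.

How it is judged:
On the way, in this order (a step that is already met when the one before it is completed fails the run):
1. with a finger behind its far lip, the tray is drawn at least 20 mm along the deck (distance of tray from where it was at the start of the episode above 0.02 m and contact force between the fingers and tray above 0.5 N and x of the grasp point in the frame of tray above 0.055 m), for 0.1 s.
2. from behind the far lip the tray is pressed against the stop with more than 6 N (contact force between tray and stop above 6 N and contact force between the fingers and tray above 0.5 N and x of the grasp point in the frame of tray above 0.055 m), for 0.3 s.
3. the bolt is pushed in at least 35 mm behind the tray (value of joint bolt above 0.035 m and x of tray in the frame of shaker below -0.0415 m), for 0.2 s.
At the end, for the whole second after the job is handed in: The tray lies flat on the deck between the guides, its origin at shaker x below -41.5 mm (up against the stop), square to the channel (0.05 rad), at rest; the bolt is in by at least 35 of its 40 mm; both jars stand upright on the tray's floor (all of step 3 and z of tray in the frame of shaker below 0.064 m and angle between the x axis of tray and the x axis of shaker, either way round below 0.05 rad and linear speed of tray below 0.01 m/s and angle between each of jar1, jar2's own z axis and vertical below 0.15 rad and z of each of jar1, jar2 in the frame of tray below 0.01 m and horizontal distance between each of jar1, jar2 and tray below 0.09 m); the robot touches nothing.
It fails at once if the tray is rammed: more than 16 N between tray and stop (contact force between tray and stop above 16 N).
It fails at once if the tray is lifted or tipped off the deck by more than 10 mm or 0.15 rad (z of tray in the frame of shaker above 0.07 m or angle between tray's own z axis and vertical above 0.15 rad).
It fails at once if a jar is tipped over (angle between any of jar1, jar2's own z axis and vertical above 0.4 rad).
It fails at once if the flask, beaker or plantain is moved by more than 20 mm (distance of any of flask, beaker, plantain from where it was at the start of the episode above 0.02 m).
It also fails if it takes over 69 s, if anything falls off the work surface, if the arm or the gripper's body presses on something with over 40 N, if the wrist force passes 120 N, or if a joint passes its speed limit or range.

ROBOT

A 6-joint arm with a two-finger parallel gripper is mounted at the origin on the work surface. World frame = base frame: x ahead of the robot, y to its left, z up, the work surface at z = 0. Lengths are in m, angles in rad, forces in N, time in s.
With the tool pointing down it reaches from about 0.3 to 0.825 m from the base axis. Payload 5.4 kg.
Tool frame: the origin (TCP) lies on the centre line of the jaws, within the pads' length; the fingertips stand 19 mm ahead of it and the grasp point (between the pads) is the TCP; x points along the fingers, z is the direction in which the jaws open and shut, and the axes are right-handed (so a half turn about x gives the same grasp; the last joint's range is limited). The gripper opens to 92 mm and grips with 3 to 60 N. Pads are 20 mm wide; open, the fingers measure 128 mm over their backs; the gripper's body (75 mm by 189 mm) begins 69 mm behind the grasp point.
Start: joints at [0.983, 0.158, 1.597, -0, 1.386, -0.21], TCP at [0.212, 0.534, 0.234] pointing down, gripper open.
Joint ranges: [-2.91, 2.91], [-0.94, 2.29], [0.18, 2.7], [-1.29, 4.43], [0.17, 2.64], [-3, 3]. Speed limits (rad/s): [2.57, 2.57, 3.14, 3.14, 3.14, 3.14].

INTERFACE

Orientations are given as a unit quaternion [x, y, z, w].
In Python, from cell import env gives the robot as it stands.
- The arm moves only by the tool apply_moves, never from a script. Its argument "increments" is a list of rows, each an object of numbers: "dx", "dy", "dz": the shift along the tool's x, y, z in m; "rx", "ry", "rz": the turn, a rotation vector about the tool's x, y, z in rad; "hand": the finger opening in m, from 0 to 0.0919. A call has 1 to 12 rows; each row shifts and turns the commanded pose from where the row before left it, along the tool's axes as they then stand; what a row does not reach is not made up. A row lasts 1/8 s, in which the tool goes at most 62.5 mm and 10.7 degrees, less where a joint would pass 70% of its speed; a pose out of reach is approached as far as the arm can. A call with a gripper value outside its range is refused whole. The fingers move at their own pace and stop on an object; "newtons" is the grip in N (left out, the last holds). Time passes only in rows, so rows that do not move let the fingers close. It gives the time, the measured TCP pose, the force and the opening at its end, in the units of the state.
- env.sense(): the state, without advancing time (a new reading comes with each control period).
- env.snapshot(name): name is "side" or "top" or "wrist"; returns the picture (384x512x3 uint8, blue, green, red); there is no depth.
- env.camera_params(name): a dict with "camera_matrix" (3x3 intrinsics, pixels), "k1" (the pictures are not rectified: a ray, as slopes to the right and down, at radius r is drawn at 1 + k1 r^2 times it, then the intrinsics apply), "rvec" (rotation vector, rad) and "tvec" (3), from world to camera coordinates, as OpenCV has them. Camera axes: x right, y down, z forward; pixel columns grow to the right and rows downward; lengths in m; the calibration is good to about 2 mm. A picture is of the moment at which its call begins: read the wrist's pose just before it. camera_params takes no time and is no camera call; for the wrist camera it gives the pose at the moment of the call.
- env.job_done(): hands the job in, once; it reports no verdict.
The state is a dict: "t": time; "qpos": joint angles; "qvel": joint speeds; "joint_efforts": joint torques, N m; "eef_pos": TCP position; "ee_rot": TCP orientation; "ft_force": force on the tool from outside, world axes, zero at the start; "ft_torque": the same for the moment, N m; "width": finger opening in m.
Only numpy, scipy, OpenCV 4.12 (cv2) and the standard library are available. Lean on these libraries where they do the work, as an engineer would, in place of code of your own. Each camera call takes 0.05 s, during which the arm holds its last target. There are 200 camera calls.

## Working session

There is one attempt and no reset: what is moved stays moved. The work goes in short steps, Python scripts to look and compute and a tool call to move; the robot and the scene stay as the last step left them, time stands still between calls to the robot, and variables do not carry over. Pictures are saved under pics/ and viewed, about 8 in all and at most 12, crops included, and the job is handed in when it is done.

Besides the shell and the picture viewer there is one more tool, called after "Request:" as name([rows], argument=value, ...), one row to a line, values as JSON. apply_moves: Moves the arm, as the interface text tells. Its arguments: {"type":"object","properties":{"increments":{"type":"array"},"newtons":{"type":"number"}},"required":["increments"]}

```bash
mkdir -p pics; cat > h.py <<'E'
import numpy as np, cv2
from cell import env
from scipy.spatial.transform import Rotation as R
def cam(n):
    p=env.camera_params(n); return np.array(p["camera_matrix"]),p["k1"],R.from_rotvec(np.ravel(p["rvec"])).as_matrix(),np.ravel(p["tvec"])
def ray(c,uv):
    K,k1,Rm,t=c; d=np.array([k1,0,0,0,0.])
    x,y=cv2.undistortPoints(np.array([[uv]],float),K,d)[0,0]
    return -Rm.T@t, Rm.T@np.array([x,y,1])
def onz(c,uv,z):
    o,d=ray(c,uv); return o+d*(z-o[2])/d[2]
def tri(*cu):
    A=0;b=0
    for c,uv in cu:
        o,d=ray(c,uv); d/=np.linalg.norm(d); P=np.eye(3)-np.outer(d,d); A=A+P; b=b+P@o
    return np.linalg.solve(A,b)
def proj(c,X):
    K,k1,Rm,t=c; return cv2.projectPoints(np.atleast_2d(X).astype(float),cv2.Rodrigues(Rm)[0],t,K,np.array([k1,0,0,0,0.]))[0][:,0]
E
python3 - <<'E'
from h import *
s=env.sense(); print(s["t"],s["eef_pos"],s["ee_rot"],s["ft_force"])
for n in("top","side"):
    im=env.snapshot(n); cv2.imwrite(f"pics/{n}0.png",im); cv2.imwrite(f"pics/{n}0b.png",cv2.resize(im,(800,600),interpolation=cv2.INTER_CUBIC))
    c=cam(n); print(n,c[0][0,0],c[1],-c[2].T@c[3])
E
```

```text
0.0 [0.21179122 0.53393143 0.23263051] [-0.39748302  0.5856059   0.39696136  0.58437544] [-1.06951765 -0.95705561  0.69773642]
top 465.2186108084432 0.03430392046138245 [0.38684021 0.02422641 1.16401276]
side 471.66300062014784 -0.1803796682061859 [ 0.05918655 -0.64309789  0.68016161]
```

View pics/top0b.png

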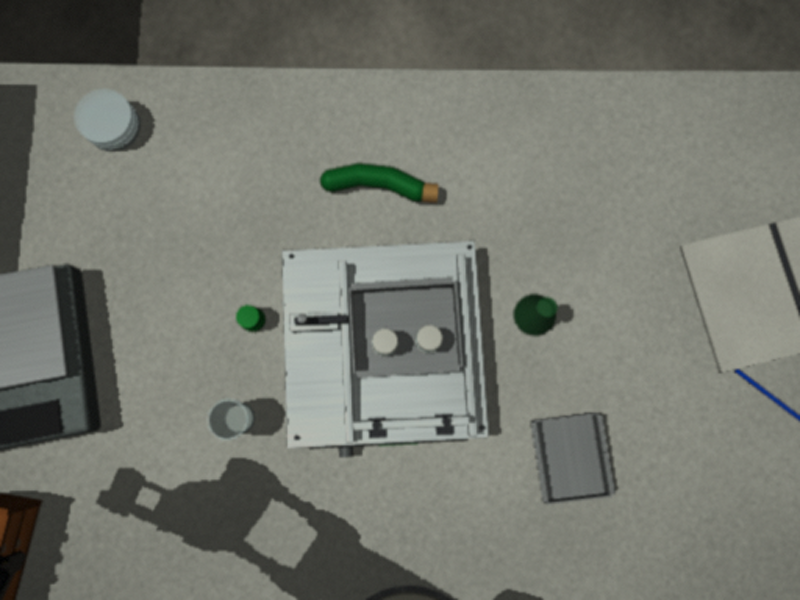

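View pics/side0b.png

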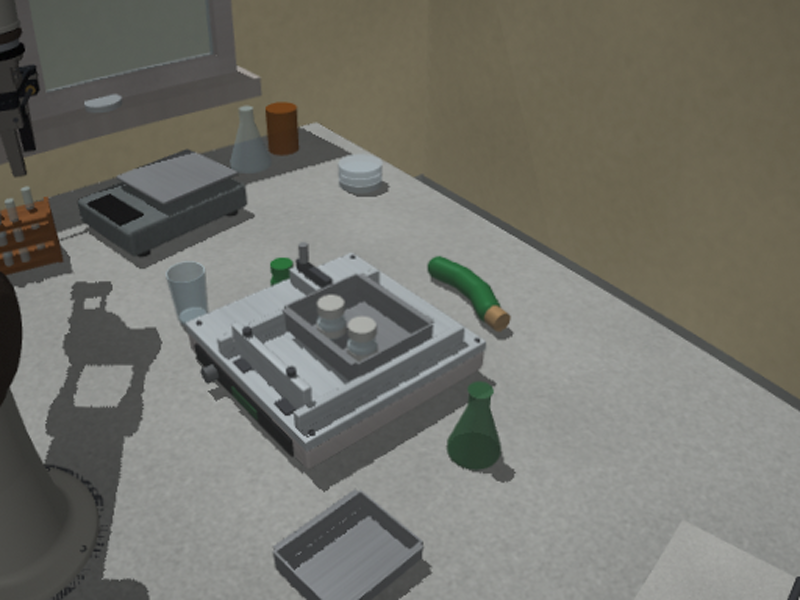

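Top view (800-scale): the tray with its two white jars is in the channel, far lip about (405,288). The knob is about (301,318), the flask (536,314), the beaker (231,419) and the plantain (378,180). Candidates for the tray are the big one on the shaker (405,330) and a small one on the bench (573,457), so I choose the big one. Candidates for jar2 are the white jar (385,341) and the green one outside (250,318), so I choose the white one. Next I take close crops.

```bash
python3 - <<'E'
import cv2
a=cv2.imread("pics/top0.png")[145:295,172:322]; cv2.imwrite("pics/topc.png",cv2.resize(a,None,fx=4,fy=4,interpolation=cv2.INTER_CUBIC))
a=cv2.imread("pics/side0.png")[150:300,115:315]; cv2.imwrite("pics/sidec.png",cv2.resize(a,None,fx=4,fy=4,interpolation=cv2.INTER_CUBIC))
E
```

```text
(no output)
```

View pics/topc.png

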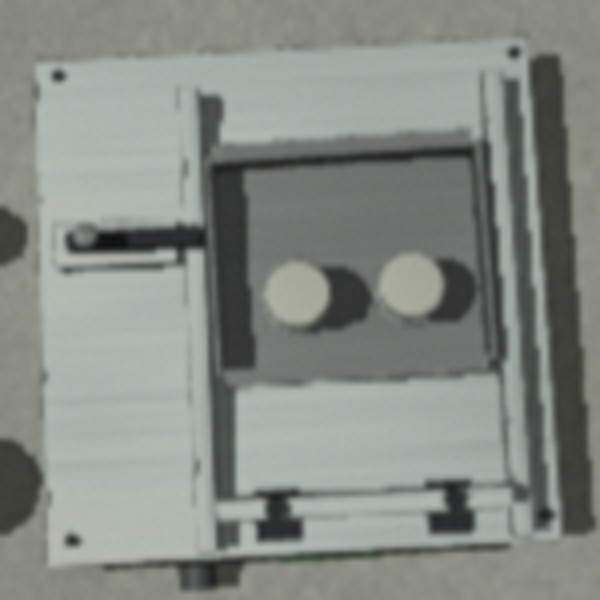

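View pics/sidec.png

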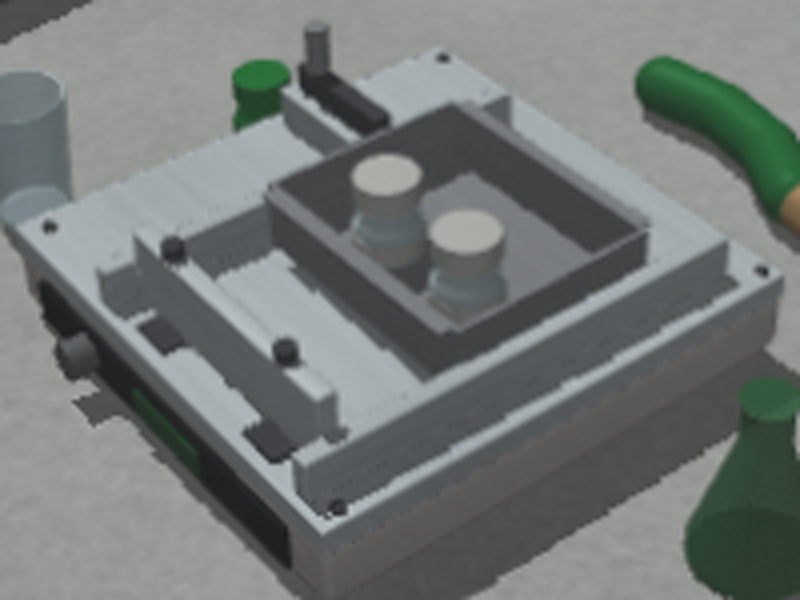

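The crops show the deck screws, the knob (top (86,235), side (317,30)), the far lip's outer edge (top (212,150)–(470,131), side (465,104)–(650,224)), and both white jars in the large tray.

```bash
python3 - <<'E'
from h import *
T,S=cam("top"),cam("side")
t=lambda u,v:(T,((u+.5)/4-.5+172,(v+.5)/4-.5+145)); s=lambda u,v:(S,((u+.5)/4-.5+115,(v+.5)/4-.5+150))
P={}
for n,a,b in[("scrNL",(72,540),(50,227)),("scrFL",(58,76),(443,58)),("scrFR",(514,52),(762,271)),("scrNR",(545,515),(338,508)),
 ("knobtop",(86,235),(317,28)),("lipL",(212,150),(467,104)),("lipR",(470,131),(648,224)),("jar2",(297,291),(387,174)),("jar1",(412,283),(466,230))]:
    P[n]=tri(t(*a),s(*b)); print(n,P[n].round(4),[np.round(proj(c,P[n])[0]-uv,1) for c,uv in(t(*a),s(*b))])
x=P["scrFL"]+P["scrFR"]-P["scrNL"]-P["scrNR"]; yaw=np.arctan2(x[1],x[0])
y=P["scrNL"]+P["scrFL"]-P["scrNR"]-P["scrFR"]; yaw2=np.arctan2(-y[0],y[1]); print("yaw",yaw,yaw2,np.linalg.norm(x)/2,np.linalg.norm(y)/2)
c=np.mean([P[k] for k in("scrNL","scrFL","scrFR","scrNR")],0); w=(yaw+yaw2)/2
ex=np.array([np.cos(w),np.sin(w),0]);ey=np.array([-ex[1],ex[0],0])
o=c-.035*ey; o[2]=0; print("origin",o)
for k in P: d=P[k]-o; print(k,(1e3*np.array([d@ex,d@ey,d[2]])).round(1))
print(R.from_quat(env.sense()["ee_rot"]).as_matrix().round(3))
E
```

```text
scrNL [0.3355 0.1683 0.0634] [array([ 0.1, -0.3]), array([-0.3,  0. ])]
scrFL [0.6089 0.1855 0.0639] [array([ 0.1, -0.2]), array([-0.2,  0. ])]
scrFR [ 0.6263 -0.0891  0.0639] [array([ 0., -0.]), array([-0.1,  0. ])]
scrNR [ 0.3525 -0.1056  0.0633] [array([ 0.1, -0.2]), array([-0.3,  0. ])]
knobtop [0.5048 0.1563 0.1362] [array([ 0.2, -0.3]), array([-0.3,  0. ])]
lipL [0.5596 0.0893 0.0997] [array([ 0.3, -0.4]), array([-0.5,  0.1])]
lipR [ 0.5709 -0.0593  0.1013] [array([-0.1,  0.1]), array([ 0.1, -0. ])]
jar2 [0.476  0.0394 0.1151] [array([ 0., -0.]), array([-0.,  0.])]
jar1 [ 0.481  -0.0254  0.1162] [array([-0.,  0.]), array([ 0.1, -0. ])]
yaw 0.06165451776750576 0.062565334476603 0.274102967165297 0.2747910332376021
origin [0.48296937 0.0048302  0.        ]
scrNL [-137.   172.3   63.4]
scrFL [136.9 172.5  63.9]
scrFR [ 137.2 -102.6   63.9]
scrNR [-137.1 -102.2   63.3]
knobtop [ 31.2 149.8 136.2]
lipL [81.7 79.5 99.7]
lipR [ 83.7 -69.5 101.3]
jar2 [ -4.8  34.9 115.1]
jar1 [ -3.8 -30.  116.2]
[[-0.001 -0.929  0.369]
 [-0.001  0.369  0.929]
 [-1.     0.    -0.002]]
```

Request:
apply_moves([
  {"rx": -0.1104,"hand": 0},
  {"rx": -0.1104,"hand": 0},
  {"rx": -0.1104,"hand": 0},
  {"rx": -0.1104,"hand": 0},
  {"hand": 0},
], newtons=10)

```text
invalid input at $.increments[0]: expected keys dx, dy, dz, rx, ry, rz, hand
```

Request:
apply_moves([
  {"dy": -0.03,"dz": -0.046},
  {"dy": -0.03,"dz": -0.046},
  {"dy": -0.03,"dz": -0.046},
  {"dy": -0.03,"dz": -0.046},
  {"dy": -0.03,"dz": -0.046},
  {"dy": -0.03,"dz": -0.046},
  {"dy": -0.03,"dz": -0.046},
  {"dy": -0.03,"dz": -0.046},
  {"dy": -0.03,"dz": -0.046},
  {"dy": -0.03,"dz": -0.046},
  {"dy": -0.03,"dz": -0.046},
  {"dy": -0.023,"dz": -0.035},
])

```text
invalid input at $.increments[0]: expected keys dx, dy, dz, rx, ry, rz, hand
```

```bash
cat >> h.py <<'E'
w=0.0621; ex=np.array([np.cos(w),np.sin(w),0]);ey=np.array([-ex[1],ex[0],0]); o=np.array([.48297,.00483,0])
def st():
    s=env.sense(); d=np.array(s["eef_pos"])-o; f=np.array(s["ft_force"])
    M=R.from_quat(s["ee_rot"]).as_matrix()
    print("t %.2f shaker mm"%s["t"],(1e3*np.array([d@ex,d@ey,d[2]])).round(1),"F",np.round([f@ex,f@ey,f[2]],2),"w",s["width"],"z.ex %.3f"%(M[:,2]@ex),"x",M[:,0].round(3))
E
python3 -c "
from h import *
st(); im=env.snapshot('wrist'); cv2.imwrite('pics/w1.png',im); st()"
```

```text
t 0.10 shaker mm [-237.8  545.   232.7] F [ 0.52  0.49 -0.14] w 0.09189543331280328 z.ex 0.426 x [-0.001 -0.001 -1.   ]
t 0.15 shaker mm [-237.7  545.   232.9] F [-0.17  0.46 -1.2 ] w 0.09184091542909996 z.ex 0.426 x [-0.001 -0.001 -1.   ]
```

Request:
apply_moves([
  {"dx": 0,"dy": 0,"dz": 0,"rx": -0.11,"ry": 0,"rz": 0,"hand": 0},
  {"dx": 0,"dy": 0,"dz": 0,"rx": -0.11,"ry": 0,"rz": 0,"hand": 0},
  {"dx": 0,"dy": 0,"dz": 0,"rx": -0.11,"ry": 0,"rz": 0,"hand": 0},
  {"dx": 0,"dy": 0,"dz": 0,"rx": -0.11,"ry": 0,"rz": 0,"hand": 0},
  {"dx": 0,"dy": 0,"dz": 0,"rx": 0,"ry": 0,"rz": 0,"hand": 0},
], newtons=10)

```text
t: 0.78
eef_pos: [0.212, 0.5342, 0.2332]
ee_rot: [0.515, -0.485, -0.515, -0.484]
ft_force: [0.7, 0.4, 0.0]
width: 0.044
```

Request:
apply_moves([
  {"dx": 0,"dy": -0.03,"dz": -0.046,"rx": 0,"ry": 0,"rz": 0,"hand": 0},
  {"dx": 0,"dy": -0.03,"dz": -0.046,"rx": 0,"ry": 0,"rz": 0,"hand": 0},
  {"dx": 0,"dy": -0.03,"dz": -0.046,"rx": 0,"ry": 0,"rz": 0,"hand": 0},
  {"dx": 0,"dy": -0.03,"dz": -0.046,"rx": 0,"ry": 0,"rz": 0,"hand": 0},
  {"dx": 0,"dy": -0.03,"dz": -0.046,"rx": 0,"ry": 0,"rz": 0,"hand": 0},
  {"dx": 0,"dy": -0.03,"dz": -0.046,"rx": 0,"ry": 0,"rz": 0,"hand": 0},
  {"dx": 0,"dy": -0.03,"dz": -0.046,"rx": 0,"ry": 0,"rz": 0,"hand": 0},
  {"dx": 0,"dy": -0.03,"dz": -0.046,"rx": 0,"ry": 0,"rz": 0,"hand": 0},
  {"dx": 0,"dy": -0.03,"dz": -0.046,"rx": 0,"ry": 0,"rz": 0,"hand": 0},
  {"dx": 0,"dy": -0.03,"dz": -0.046,"rx": 0,"ry": 0,"rz": 0,"hand": 0},
  {"dx": 0,"dy": -0.03,"dz": -0.046,"rx": 0,"ry": 0,"rz": 0,"hand": 0},
  {"dx": 0,"dy": -0.023,"dz": -0.035,"rx": 0,"ry": 0,"rz": 0,"hand": 0},
])

```text
t: 2.28
eef_pos: [0.599, 0.0144, 0.2333]
ee_rot: [-0.514, 0.485, 0.514, 0.485]
ft_force: [0.4, 0.1, 1.2]
width: 0.0005
```

```bash
python3 -c "
from h import *
st(); im=env.snapshot('wrist'); cv2.imwrite('pics/w1.png',im); st()"
```

```text
t 2.27 shaker mm [116.4   2.3 233.3] F [0.44 0.12 1.21] w 0.0004571956653095916 z.ex 0.004 x [-0. -0. -1.]
t 2.33 shaker mm [118.2  -1.7 233.2] F [-2.02 -2.95 -0.16] w 0.0005781176222224171 z.ex 0.006 x [ 0.002 -0.003 -1.   ]
```

View pics/w1.png

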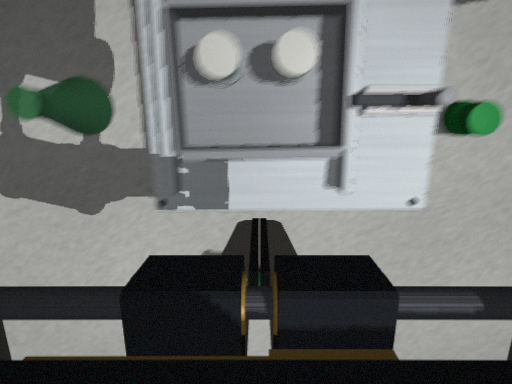

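The wrist view shows closed fingertips beyond the far lip (outer edge near row 155), with both jars standing in the tray. Now I descend behind the lip.

Request:
apply_moves([
  {"dx": 0.03,"dy": 0,"dz": 0.004,"rx": 0,"ry": 0,"rz": 0,"hand": 0},
  {"dx": 0.035,"dy": 0,"dz": 0,"rx": 0,"ry": 0,"rz": 0,"hand": 0},
  {"dx": 0.035,"dy": 0,"dz": 0,"rx": 0,"ry": 0,"rz": 0,"hand": 0},
  {"dx": 0.03,"dy": 0,"dz": 0,"rx": 0,"ry": 0,"rz": 0,"hand": 0},
  {"dx": 0.013,"dy": 0,"dz": 0,"rx": 0,"ry": 0,"rz": 0,"hand": 0},
  {"dx": 0,"dy": 0,"dz": 0,"rx": 0,"ry": 0,"rz": 0,"hand": 0},
  {"dx": 0,"dy": 0,"dz": 0,"rx": 0,"ry": 0,"rz": 0,"hand": 0},
])

```text
t: 3.2
eef_pos: [0.5989, 0.0203, 0.0922]
ee_rot: [0.516, -0.484, -0.514, -0.485]
ft_force: [0.4, -0.3, 0.7]
width: 0.0005
```

```bash
python3 -c "
from h import *
st()
for n in('side','top'): cv2.imwrite(f'pics/{n}1.png',env.snapshot(n))
a=cv2.imread('pics/side1.png')[130:290,150:350]; cv2.imwrite('pics/side1c.png',cv2.resize(a,None,fx=3,fy=3,interpolation=cv2.INTER_CUBIC))
st()"
```

```text
t 3.20 shaker mm [116.7   8.2  92.2] F [ 0.43 -0.35  0.74] w 0.0005047288047769205 z.ex 0.000 x [ 0.003 -0.    -1.   ]
t 3.30 shaker mm [116.7   8.2  92.2] F [ 0.38  0.65 -0.24] w 0.000573877379129485 z.ex 0.000 x [ 0.003 -0.    -1.   ]
```

View pics/side1c.png

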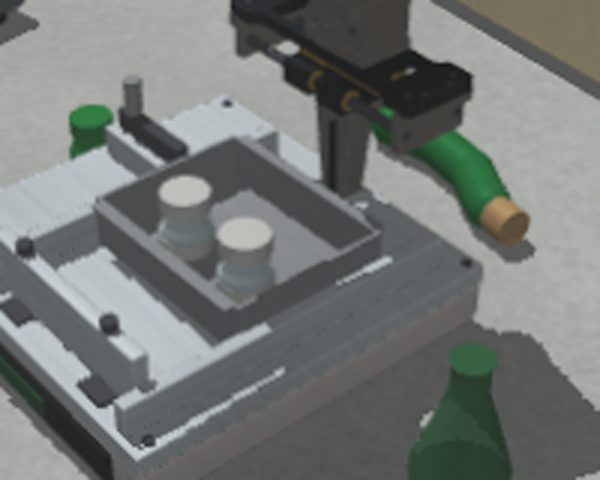

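The side crop shows the fingers behind the far lip, clear of it and of the deck, with the jars standing. Now I draw in gently.

Request:
apply_moves([
  {"dx": 0.002,"dy": 0.008,"dz": -0.004,"rx": 0,"ry": 0,"rz": 0,"hand": 0},
  {"dx": 0,"dy": 0.005,"dz": 0,"rx": 0,"ry": 0,"rz": 0,"hand": 0},
  {"dx": 0,"dy": 0.003,"dz": 0,"rx": 0,"ry": 0,"rz": 0,"hand": 0},
  {"dx": 0,"dy": 0.003,"dz": 0,"rx": 0,"ry": 0,"rz": 0,"hand": 0},
  {"dx": 0,"dy": 0.003,"dz": 0,"rx": 0,"ry": 0,"rz": 0,"hand": 0},
  {"dx": 0,"dy": 0.003,"dz": 0,"rx": 0,"ry": 0,"rz": 0,"hand": 0},
])

```text
t: 4.05
eef_pos: [0.5735, 0.0148, 0.0888]
ee_rot: [0.516, -0.484, -0.515, -0.485]
ft_force: [2.4, -0.7, -1.4]
width: 0.0003
```

Request:
apply_moves([
  {"dx": 0,"dy": 0.003,"dz": 0,"rx": 0,"ry": 0,"rz": 0,"hand": 0},
  {"dx": 0,"dy": 0.003,"dz": 0,"rx": 0,"ry": 0,"rz": 0,"hand": 0},
  {"dx": 0,"dy": 0.003,"dz": 0,"rx": 0,"ry": 0,"rz": 0,"hand": 0},
  {"dx": 0,"dy": 0.003,"dz": 0,"rx": 0,"ry": 0,"rz": 0,"hand": 0},
  {"dx": 0,"dy": 0.003,"dz": 0,"rx": 0,"ry": 0,"rz": 0,"hand": 0},
  {"dx": 0,"dy": 0.003,"dz": 0,"rx": 0,"ry": 0,"rz": 0,"hand": 0},
])

```text
t: 4.8
eef_pos: [0.5551, 0.0137, 0.0888]
ee_rot: [0.515, -0.484, -0.515, -0.484]
ft_force: [3.8, -0.1, 0.1]
width: 0.0004
```

```bash
python3 -c "
from h import *
st()"
```

```text
t 4.80 shaker mm [72.5  4.4 88.8] F [ 3.81 -0.34  0.07] w 0.0003559035741507092 z.ex -0.000 x [ 0. -0. -1.]
```

Request:
apply_moves([
  {"dx": 0,"dy": 0.003,"dz": 0,"rx": 0,"ry": 0,"rz": 0,"hand": 0},
  {"dx": 0,"dy": 0.003,"dz": 0,"rx": 0,"ry": 0,"rz": 0,"hand": 0},
  {"dx": 0,"dy": 0.003,"dz": 0,"rx": 0,"ry": 0,"rz": 0,"hand": 0},
  {"dx": 0,"dy": 0.003,"dz": 0,"rx": 0,"ry": 0,"rz": 0,"hand": 0},
  {"dx": 0,"dy": 0.003,"dz": 0,"rx": 0,"ry": 0,"rz": 0,"hand": 0},
  {"dx": 0,"dy": 0.003,"dz": 0,"rx": 0,"ry": 0,"rz": 0,"hand": 0},
  {"dx": 0,"dy": 0.003,"dz": 0,"rx": 0,"ry": 0,"rz": 0,"hand": 0},
  {"dx": 0,"dy": 0.003,"dz": 0,"rx": 0,"ry": 0,"rz": 0,"hand": 0},
  {"dx": 0,"dy": 0.003,"dz": 0,"rx": 0,"ry": 0,"rz": 0,"hand": 0},
])

```text
t: 5.92
eef_pos: [0.5281, 0.012, 0.0887]
ee_rot: [0.515, -0.484, -0.515, -0.484]
ft_force: [2.5, -0.4, 1.3]
width: 0.0005
```

Request:
apply_moves([
  {"dx": 0,"dy": 0.002,"dz": 0,"rx": 0,"ry": 0,"rz": 0,"hand": 0},
  {"dx": 0,"dy": 0.001,"dz": 0,"rx": 0,"ry": 0,"rz": 0,"hand": 0},
  {"dx": 0,"dy": 0.001,"dz": 0,"rx": 0,"ry": 0,"rz": 0,"hand": 0},
])

```text
t: 6.3
eef_pos: [0.5243, 0.0118, 0.0887]
ee_rot: [0.515, -0.484, -0.515, -0.484]
ft_force: [3.9, 1.2, 1.8]
width: 0.0004
```

```bash
python3 -c "
from h import *
st()"
```

```text
t 6.30 shaker mm [41.7  4.4 88.7] F [3.92 0.91 1.84] w 0.0004141429697066179 z.ex -0.000 x [ 0. -0. -1.]
```

Request:
apply_moves([
  {"dx": 0,"dy": 0.001,"dz": 0,"rx": 0,"ry": 0,"rz": 0,"hand": 0},
  {"dx": 0,"dy": 0.001,"dz": 0,"rx": 0,"ry": 0,"rz": 0,"hand": 0},
  {"dx": 0,"dy": 0.001,"dz": 0,"rx": 0,"ry": 0,"rz": 0,"hand": 0},
  {"dx": 0,"dy": 0.001,"dz": 0,"rx": 0,"ry": 0,"rz": 0,"hand": 0},
])

```text
t: 6.8
eef_pos: [0.5202, 0.0115, 0.0887]
ee_rot: [0.515, -0.484, -0.515, -0.484]
ft_force: [4.4, -0.1, 1.8]
width: 0.0002
```

Request:
apply_moves([
  {"dx": 0,"dy": 0.0005,"dz": 0,"rx": 0,"ry": 0,"rz": 0,"hand": 0},
  {"dx": 0,"dy": 0.0005,"dz": 0,"rx": 0,"ry": 0,"rz": 0,"hand": 0},
  {"dx": 0,"dy": 0.0005,"dz": 0,"rx": 0,"ry": 0,"rz": 0,"hand": 0},
])

```text
t: 7.18
eef_pos: [0.5188, 0.0115, 0.0887]
ee_rot: [0.515, -0.484, -0.515, -0.484]
ft_force: [4.0, 0.1, 2.8]
width: 0.0004
```

Request:
apply_moves([
  {"dx": 0,"dy": 0.0005,"dz": 0,"rx": 0,"ry": 0,"rz": 0,"hand": 0},
  {"dx": 0,"dy": 0.0005,"dz": 0,"rx": 0,"ry": 0,"rz": 0,"hand": 0},
  {"dx": 0,"dy": 0.0005,"dz": 0,"rx": 0,"ry": 0,"rz": 0,"hand": 0},
])

```text
t: 7.55
eef_pos: [0.5173, 0.0114, 0.0887]
ee_rot: [0.515, -0.484, -0.515, -0.484]
ft_force: [3.8, 0.3, 2.4]
width: 0.0001
```

Request:
apply_moves([
  {"dx": 0,"dy": 0.0005,"dz": 0,"rx": 0,"ry": 0,"rz": 0,"hand": 0},
  {"dx": 0,"dy": 0.0005,"dz": 0,"rx": 0,"ry": 0,"rz": 0,"hand": 0},
  {"dx": 0,"dy": 0.0005,"dz": 0,"rx": 0,"ry": 0,"rz": 0,"hand": 0},
])

```text
t: 7.92
eef_pos: [0.5158, 0.0113, 0.0886]
ee_rot: [0.515, -0.484, -0.515, -0.484]
ft_force: [3.8, 0.8, 2.6]
width: 0.0006
```

Request:
apply_moves([
  {"dx": 0,"dy": 0.0005,"dz": 0,"rx": 0,"ry": 0,"rz": 0,"hand": 0},
  {"dx": 0,"dy": 0.0005,"dz": 0,"rx": 0,"ry": 0,"rz": 0,"hand": 0},
  {"dx": 0,"dy": 0.0005,"dz": 0,"rx": 0,"ry": 0,"rz": 0,"hand": 0},
])

```text
t: 8.3
eef_pos: [0.5153, 0.0116, 0.0888]
ee_rot: [0.516, -0.483, -0.515, -0.485]
ft_force: [8.8, 2.5, -1.0]
width: 0.0005
```

The pull has jumped, so this is contact with the stop. I let it settle.

Request:
apply_moves([
  {"dx": 0,"dy": 0.0004,"dz": 0,"rx": 0,"ry": 0,"rz": 0,"hand": 0},
])

```text
t: 8.43
eef_pos: [0.5152, 0.0117, 0.0888]
ee_rot: [0.516, -0.483, -0.514, -0.486]
ft_force: [10.4, 2.9, -2.3]
width: 0.0006
```

Request:
apply_moves([
  {"dx": 0,"dy": 0.0005,"dz": 0,"rx": 0,"ry": 0,"rz": 0,"hand": 0},
  {"dx": 0,"dy": 0,"dz": 0,"rx": 0,"ry": 0,"rz": 0,"hand": 0},
])

```text
t: 8.68
eef_pos: [0.5152, 0.0118, 0.0888]
ee_rot: [0.516, -0.483, -0.514, -0.486]
ft_force: [12.2, 3.2, -2.6]
width: 0.0005
```

Request:
apply_moves([
  {"dx": 0,"dy": 0.0002,"dz": 0,"rx": 0,"ry": 0,"rz": 0,"hand": 0},
  {"dx": 0,"dy": 0,"dz": 0,"rx": 0,"ry": 0,"rz": 0,"hand": 0},
  {"dx": 0,"dy": 0,"dz": 0,"rx": 0,"ry": 0,"rz": 0,"hand": 0},
  {"dx": 0,"dy": 0,"dz": 0,"rx": 0,"ry": 0,"rz": 0,"hand": 0},
  {"dx": 0,"dy": 0,"dz": 0,"rx": 0,"ry": 0,"rz": 0,"hand": 0},
  {"dx": 0,"dy": 0,"dz": 0,"rx": 0,"ry": 0,"rz": 0,"hand": 0},
])

```text
t: 9.43
eef_pos: [0.5152, 0.0118, 0.0889]
ee_rot: [0.516, -0.483, -0.514, -0.486]
ft_force: [12.0, 4.6, -4.0]
width: 0.0003
```

```bash
python3 -c "
from h import *
st()
im=env.snapshot('top'); a=im[145:295,172:322]; cv2.imwrite('pics/top2c.png',cv2.resize(a,None,fx=4,fy=4,interpolation=cv2.INTER_CUBIC))
b=env.snapshot('side')[150:300,115:315]; cv2.imwrite('pics/side2c.png',cv2.resize(b,None,fx=4,fy=4,interpolation=cv2.INTER_CUBIC))
st()"
```

```text
t 9.43 shaker mm [32.6  5.  88.9] F [12.24  3.83 -4.04] w 0.00029710439559465975 z.ex 0.001 x [ 0.005  0.001 -1.   ]
t 9.53 shaker mm [32.6  5.  88.9] F [12.47  2.81 -3.23] w 0.0002599799326260422 z.ex 0.001 x [ 0.006  0.001 -1.   ]
```

View pics/side2c.png

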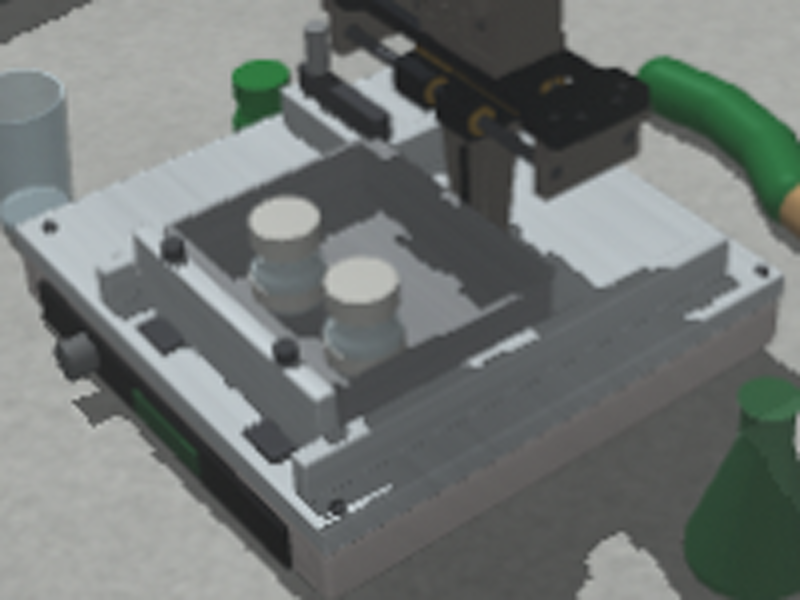

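The side crop shows the tray against the stop bar with both jars standing. Pull is about 12.3 N against 4 N of drag, so I nudge up to sit nearer 10 N at the stop, hold, then back off and rise.

Request:
apply_moves([
  {"dx": 0,"dy": 0.0003,"dz": 0,"rx": 0,"ry": 0,"rz": 0,"hand": 0},
  {"dx": 0,"dy": 0,"dz": 0,"rx": 0,"ry": 0,"rz": 0,"hand": 0},
  {"dx": 0,"dy": 0,"dz": 0,"rx": 0,"ry": 0,"rz": 0,"hand": 0},
  {"dx": 0,"dy": 0,"dz": 0,"rx": 0,"ry": 0,"rz": 0,"hand": 0},
  {"dx": 0,"dy": 0,"dz": 0,"rx": 0,"ry": 0,"rz": 0,"hand": 0},
])

```text
t: 10.15
eef_pos: [0.5152, 0.0118, 0.0891]
ee_rot: [0.516, -0.483, -0.514, -0.486]
ft_force: [12.9, 4.2, -3.2]
width: 0.0005
```

Request:
apply_moves([
  {"dx": 0,"dy": -0.001,"dz": 0,"rx": 0,"ry": 0,"rz": 0,"hand": 0},
  {"dx": 0,"dy": -0.002,"dz": 0,"rx": 0,"ry": 0,"rz": 0,"hand": 0},
  {"dx": 0,"dy": -0.01,"dz": 0,"rx": 0,"ry": 0,"rz": 0,"hand": 0},
  {"dx": 0,"dy": -0.01,"dz": 0,"rx": 0,"ry": 0,"rz": 0,"hand": 0},
  {"dx": -0.03,"dy": 0,"dz": 0,"rx": 0,"ry": 0,"rz": 0,"hand": 0},
  {"dx": -0.04,"dy": 0,"dz": 0,"rx": 0,"ry": 0,"rz": 0,"hand": 0},
  {"dx": -0.035,"dy": 0,"dz": 0,"rx": 0,"ry": 0,"rz": 0,"hand": 0},
  {"dx": 0,"dy": 0,"dz": 0,"rx": 0,"ry": 0,"rz": 0,"hand": 0},
])

```text
t: 11.15
eef_pos: [0.5377, 0.0121, 0.1963]
ee_rot: [0.517, -0.483, -0.514, -0.485]
ft_force: [-0.5, -0.0, -0.1]
width: 0.0005
```

```bash
python3 -c "
from h import *
st()"
```

```text
t 11.15 shaker mm [ 55.1   3.9 196.3] F [-0.45  0.01 -0.06] w 0.00046943705440002253 z.ex -0.000 x [ 0.005 -0.001 -1.   ]
```

Request:
apply_moves([
  {"dx": 0,"dy": 0.006,"dz": 0.046,"rx": 0,"ry": 0,"rz": 0,"hand": 0},
  {"dx": 0,"dy": 0.006,"dz": 0.047,"rx": 0,"ry": 0,"rz": 0,"hand": 0},
  {"dx": 0,"dy": 0.006,"dz": 0.047,"rx": 0,"ry": 0,"rz": 0,"hand": 0},
  {"dx": 0,"dy": 0.004,"dz": 0.046,"rx": 0,"ry": 0,"rz": 0,"hand": 0},
  {"dx": 0,"dy": 0,"dz": 0,"rx": 0,"ry": 0,"rz": 0,"hand": 0},
  {"dx": 0.03,"dy": 0,"dz": 0,"rx": 0,"ry": 0,"rz": 0,"hand": 0},
  {"dx": 0.025,"dy": 0,"dz": 0,"rx": 0,"ry": 0,"rz": 0,"hand": 0},
  {"dx": 0.01,"dy": 0,"dz": 0,"rx": 0,"ry": 0,"rz": 0,"hand": 0},
  {"dx": 0,"dy": 0,"dz": 0,"rx": 0,"ry": 0,"rz": 0,"hand": 0},
])

```text
t: 12.28
eef_pos: [0.5017, 0.196, 0.1276]
ee_rot: [-0.515, 0.485, 0.516, 0.484]
ft_force: [1.0, -0.6, 0.9]
width: 0.0005
```

```bash
python3 -c "
from h import *
st()
b=env.snapshot('side')[130:280,115:315]; cv2.imwrite('pics/side3c.png',cv2.resize(b,None,fx=4,fy=4,interpolation=cv2.INTER_CUBIC))
st()"
```

```text
t 12.28 shaker mm [ 30.6 189.7 127.6] F [ 0.95 -0.68  0.9 ] w 0.0004739098301535665 z.ex 0.001 x [-0.002 -0.001 -1.   ]
t 12.32 shaker mm [ 31.4 189.9 128.6] F [ 0.26 -0.76  0.37] w 0.000542101619894258 z.ex 0.001 x [-0. -0. -1.]
```

View pics/side3c.png

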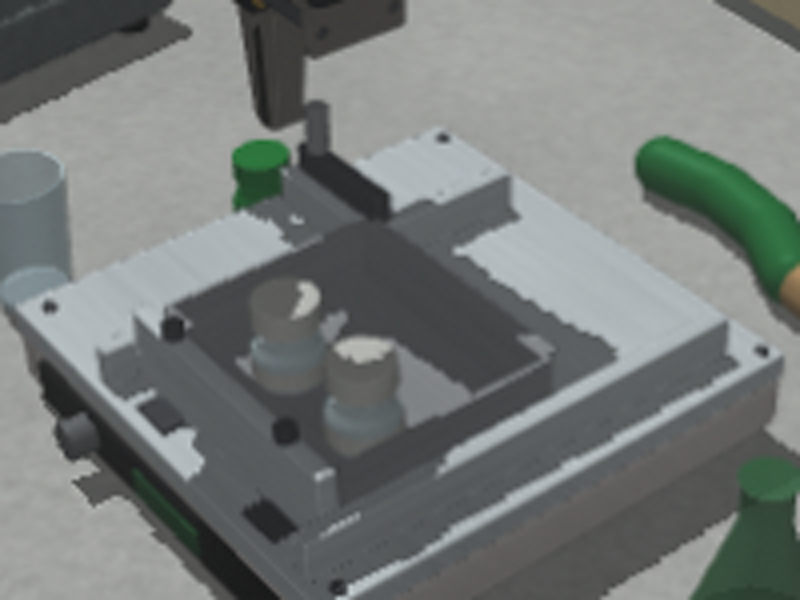

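The fingers stand left of the upright knob (317,125), with the bolt withdrawn and the tray home. Now I push the knob to -y.

Request:
apply_moves([
  {"dx": -0.003,"dy": -0.001,"dz": -0.006,"rx": 0,"ry": 0,"rz": 0,"hand": 0},
  {"dx": 0,"dy": 0,"dz": -0.004,"rx": 0,"ry": 0,"rz": 0,"hand": 0},
  {"dx": 0,"dy": 0,"dz": -0.004,"rx": 0,"ry": 0,"rz": 0,"hand": 0},
  {"dx": 0,"dy": 0,"dz": -0.004,"rx": 0,"ry": 0,"rz": 0,"hand": 0},
  {"dx": 0,"dy": 0,"dz": -0.004,"rx": 0,"ry": 0,"rz": 0,"hand": 0},
  {"dx": 0,"dy": 0,"dz": -0.004,"rx": 0,"ry": 0,"rz": 0,"hand": 0},
])

```text
t: 13.08
eef_pos: [0.505, 0.171, 0.1318]
ee_rot: [-0.515, 0.484, 0.515, 0.484]
ft_force: [-0.4, 2.7, 2.0]
width: 0.0005
```

Request:
apply_moves([
  {"dx": 0,"dy": 0,"dz": -0.003,"rx": 0,"ry": 0,"rz": 0,"hand": 0},
  {"dx": 0,"dy": 0,"dz": -0.003,"rx": 0,"ry": 0,"rz": 0,"hand": 0},
  {"dx": 0,"dy": 0,"dz": -0.003,"rx": 0,"ry": 0,"rz": 0,"hand": 0},
  {"dx": 0,"dy": 0,"dz": -0.003,"rx": 0,"ry": 0,"rz": 0,"hand": 0},
  {"dx": 0,"dy": 0,"dz": -0.003,"rx": 0,"ry": 0,"rz": 0,"hand": 0},
])

```text
t: 13.7
eef_pos: [0.506, 0.1558, 0.1317]
ee_rot: [0.515, -0.484, -0.515, -0.484]
ft_force: [-0.3, 2.2, 2.4]
width: 0.0006
```

```bash
python3 -c "
from h import *
st()"
```

```text
t 13.70 shaker mm [ 32.3 149.2 131.7] F [-0.19  2.22  2.38] w 0.0006386841351121569 z.ex -0.000 x [ 0.  0. -1.]
```

Request:
apply_moves([
  {"dx": 0,"dy": 0,"dz": -0.003,"rx": 0,"ry": 0,"rz": 0,"hand": 0},
  {"dx": 0,"dy": 0,"dz": -0.003,"rx": 0,"ry": 0,"rz": 0,"hand": 0},
  {"dx": 0,"dy": 0,"dz": -0.003,"rx": 0,"ry": 0,"rz": 0,"hand": 0},
  {"dx": 0,"dy": 0,"dz": -0.001,"rx": 0,"ry": 0,"rz": 0,"hand": 0},
  {"dx": 0,"dy": 0,"dz": -0.001,"rx": 0,"ry": 0,"rz": 0,"hand": 0},
])

```text
t: 14.32
eef_pos: [0.5065, 0.1449, 0.1316]
ee_rot: [-0.515, 0.484, 0.515, 0.484]
ft_force: [1.1, 2.5, 2.2]
width: 0.0007
```

Request:
apply_moves([
  {"dx": 0,"dy": 0,"dz": -0.001,"rx": 0,"ry": 0,"rz": 0,"hand": 0},
  {"dx": 0,"dy": 0,"dz": -0.001,"rx": 0,"ry": 0,"rz": 0,"hand": 0},
  {"dx": 0,"dy": 0,"dz": -0.001,"rx": 0,"ry": 0,"rz": 0,"hand": 0},
])

```text
t: 14.7
eef_pos: [0.5067, 0.1424, 0.1316]
ee_rot: [-0.515, 0.484, 0.515, 0.484]
ft_force: [-0.2, 5.5, 1.3]
width: 0.0005
```

Request:
apply_moves([
  {"dx": 0,"dy": 0,"dz": -0.001,"rx": 0,"ry": 0,"rz": 0,"hand": 0},
  {"dx": 0,"dy": 0,"dz": -0.001,"rx": 0,"ry": 0,"rz": 0,"hand": 0},
])

```text
t: 14.95
eef_pos: [0.5067, 0.142, 0.1318]
ee_rot: [-0.514, 0.483, 0.516, 0.486]
ft_force: [0.4, 13.0, 3.4]
width: 0.001
```

The force has risen to 13 N with no more travel, at shaker y of about 135.5. That is the bolt's hard end, as expected. I back away and lift.

Request:
apply_moves([
  {"dx": 0,"dy": 0,"dz": 0,"rx": 0,"ry": 0,"rz": 0,"hand": 0},
  {"dx": 0,"dy": 0,"dz": 0.003,"rx": 0,"ry": 0,"rz": 0,"hand": 0},
  {"dx": 0,"dy": 0,"dz": 0.012,"rx": 0,"ry": 0,"rz": 0,"hand": 0},
  {"dx": 0,"dy": 0,"dz": 0.015,"rx": 0,"ry": 0,"rz": 0,"hand": 0},
  {"dx": -0.03,"dy": 0,"dz": 0.02,"rx": 0,"ry": 0,"rz": 0,"hand": 0},
  {"dx": -0.04,"dy": 0,"dz": 0.05,"rx": 0,"ry": 0,"rz": 0,"hand": 0},
  {"dx": -0.03,"dy": 0,"dz": 0.05,"rx": 0,"ry": 0,"rz": 0,"hand": 0},
  {"dx": 0,"dy": 0,"dz": 0.05,"rx": 0,"ry": 0,"rz": 0,"hand": 0},
  {"dx": 0,"dy": 0,"dz": 0,"rx": 0,"ry": 0,"rz": 0,"hand": 0},
  {"dx": 0,"dy": 0,"dz": 0,"rx": 0,"ry": 0,"rz": 0,"hand": 0},
])

```text
t: 16.2
eef_pos: [0.4939, 0.3384, 0.2299]
ee_rot: [0.515, -0.485, -0.515, -0.483]
ft_force: [0.5, -0.1, 0.4]
width: 0.0003
```

```bash
python3 -c "
from h import *
st()
A=env.snapshot('top')[145:295,172:322];B=env.snapshot('side')[150:300,115:315]
A=cv2.resize(A,None,fx=2.3,fy=2.3,interpolation=cv2.INTER_CUBIC);B=cv2.resize(B,None,fx=2.27,fy=2.3,interpolation=cv2.INTER_CUBIC)
cv2.imwrite('pics/fin.png',np.hstack([A,B])); st()"
```

```text
t 16.20 shaker mm [ 31.7 332.2 229.9] F [ 0.5  -0.11  0.42] w 0.0003449071263411923 z.ex -0.001 x [-0.001 -0.001 -1.   ]
t 16.30 shaker mm [ 32.  331.4 230.1] F [0.32 1.28 0.88] w 9.095751430071754e-05 z.ex 0.001 x [-0.001 -0.001 -1.   ]
```

View pics/fin.png

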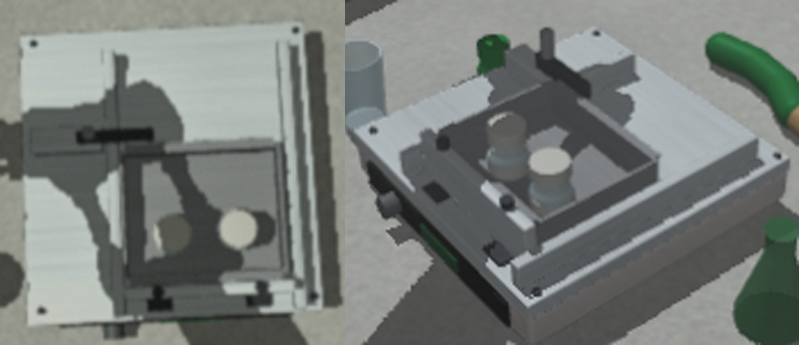

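The final view shows the bolt bar across behind the far lip (top view about (115,135)), the tray at the stop, and both jars upright. Handing in.

```bash
python3 -c "
from h import *
print(env.job_done())"
```

```text
the job is handed in; nothing more can be done
None
```

The tray is home against the stop, the bolt is in behind its far lip, and the job was handed in after about 16 s of the 69 s allowed. No verdict is reported at hand-in.

- **Tray:** I drew it about 60 mm along the deck with closed fingers behind the far lip. The stop was felt with the lip at about shaker x 22–23 mm, so the tray's origin is near -47 mm.
- **Press:** I held a pull of about 12–13 N for about 1.5 s. Drag was about 4 N, so I put the force on the stop at roughly 8–10 N. That is inferred from the wrist force; the stop force itself could not be measured.
- **Bolt:** I pushed the knob until the force rose to 13 N with no more travel. The fingers were then at shaker y of about 135.5 mm; fully in should be about 135.
- **Last pictures:** They show the tray at the stop between the guides, the bolt across behind its lip and both jars upright. The flask, beaker and plantain show no sign of having moved, though the crops only partly show the beaker and plantain.
- **Let go:** The gripper is clear of everything, with wrist force back to noise (about 1 N).

One small disagreement: the two-view measurement put the knob 3 mm off the stated x (31 instead of 34), and I pushed near the middle of the two. By eye the tray looked square to within about 0.02 rad in the last top view.

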